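Hang the lipped parts bin on the louvred rail by feel

ROBOT

A 6-joint arm with a two-finger parallel gripper is mounted at the origin on the work surface. World frame = base frame: x ahead of the robot, y to its left, z up, the work surface at z = 0. Lengths are in m, angles in rad, forces in N, time in s.
With the tool pointing down it reaches from about 0.35 to 0.975 m from the base axis. Payload 4.9 kg.
Tool frame: the origin (TCP) lies midway between the tips of the shut fingers; the grasp point (between the pads) lies 19 mm behind it; z points along the fingers, y is the direction in which the jaws open and shut (so a half turn about z gives the same grasp; the last joint's range is limited). The gripper opens to 85 mm and grips with 20 to 120 N. Pads are 22 mm wide; open, the fingers measure 114 mm over their backs; the gripper's body (76 mm by 85 mm) begins 54 mm behind the grasp point. The pads swing forward as they close: fully open they stand 13 mm farther back than shut.
Start: joints at [-1.266, 0.053, 1.613, -0, 1.476, -0.119], TCP at [0.257, -0.57, 0.231] pointing down, gripper open.
Joint ranges: [-3.01, 3.01], [-1.01, 2.22], [0.06, 2.58], [-1.02, 4.17], [0.09, 2.62], [-3.14, 3.14]. Speed limits (rad/s): [2.57, 2.57, 3.14, 3.14, 3.14, 3.14].

INTERFACE

Orientations are given as a unit quaternion [w, x, y, z].
In Python, from plant import state, grab_frame, camera_params, job_done, boxes_of gives the robot as it stands.
- The arm moves only by the tool step_arm, never from a script. Its argument "steps" is a list of rows, each a list of 4 numbers: the shift along the tool's x, y, z in mm, then the turn about the tool's z in degrees. A call has 1 to 8 rows; each row shifts and turns the pose as measured when the row begins, along the tool's axes as they then stand; what a row does not reach is not made up. A row lasts 1/10 s, in which the tool goes at most 50 mm and 8.59 degrees, less where a joint would pass 70% of its speed; a pose out of reach is approached as far as the arm can. A call is refused whole if a number of a shift passes 50 or a number of a turn 8.59, either way. A call with a gripper value outside its range is refused whole. "claw" is the opening in per cent of the stroke, from 0 (shut) to 100 (fully open), set as the call begins (left out, the last holds). The fingers move at their own pace and stop on an object; the grip force is fixed at half the most. Time passes only in rows, so rows that do not move let the fingers close. It gives the time, the measured TCP pose, the force and the opening at its end, in the units of the state.
- state(): the state, without advancing time (a new reading comes with each control period).
- grab_frame(name): name is "scene" or "top" or "wrist"; returns (picture, depth): 480x640x3 uint8, red, green, blue; 480x640 float32, m along the optical axis (not along the pixel's ray), 0 where there is no reading.
- camera_params(name): a dict with "mtx" (3x3 intrinsics, pixels), "k1" (the pictures are not rectified: a ray, as slopes to the right and down, at radius r is drawn at 1 + k1 r^2 times it, then the intrinsics apply), "extrinsics" (4x4, takes a point from camera to world coordinates); the wrist camera has in their place "T_tool_cam" (4x4, takes a point from camera to tool coordinates, whose origin is the TCP and whose axes are the flange's). Camera axes: x right, y down, z forward; pixel columns grow to the right and rows downward; lengths in m; the calibration is good to about 2 mm. A picture is of the moment at which its call begins: read the wrist's pose just before it. camera_params takes no time and is no camera call.
- job_done(): hands the job in, once; it reports no verdict.
Trained networks look in the newest picture that a camera, given by its name, has taken for a name from the list of things; names that differ only in an ending like _2 or _b are one class to them, and where a whole thing is asked for, a point or a joint stands for the part that bears it (a point fixed in the world has none). Each returns a list of dicts, best first, with "p" (0 to 1); they miss things now and then, are a little off and sometimes report something else, mostly with a low value. They report only what shows in the picture. A call takes as long as a camera call. They do not tell look-alikes from the thing itself.
- boxes_of(camera, label): "box" ([left, top, width, height] in pixels, round what is visible of it).
The state is a dict: "time": time; "joint_pos": joint angles; "joint_vel": joint speeds; "joint_efforts": joint torques, N m; "tool_pos": TCP position; "tool_rot": TCP orientation; "contact_force": force on the tool from outside, world axes, zero at the start; "ft_torque": the same for the moment, N m; "gripper_width": opening from 0.0 (shut) to 1.0 (fully open).
Only numpy, scipy, OpenCV 4.12 (cv2) and the standard library are available. Lean on these libraries where they do the work, as an engineer would, in place of code of your own. Each camera call takes 0.05 s, during which the arm holds its last target. There are 200 camera calls.

TASK

Lift the loose blue parts bin over the aluminium rail of the louvred stand and hook its back lip over the rail's edge, then slide it gently along the edge until the key under the lip finds the notch and drops in. Leave the bin hanging level and fully home, with the orange tab in the notch pressed down, never push it hard against the stand, and leave the copper bottles and their cardboard tray alone.

Things in the scene. Friction and masses are not known exactly. Their poses are not given: they have to be found in the camera images.
- bin: Loose rigid blue parts bin, 110 (x) by 62 (y) by 60 mm high, walls 4, 0.14-0.24 kg, open on top. Origin: centre of underside, z up. Front (+x, white label) cut down to 32 high over its last 25 mm; flat side walls 60 high elsewhere, good to grip across. Back outer face at x = -55, with the lip at its top and, at z 4 to 12, a foot standing 5 out so that it hangs nearly level.
- lip (a point): Middle of the lower edge of the lip's skirt, at (-72, 0, 34) mm in the bin's frame. The lip is a plate 56 wide from the back wall's top (x -55 to -71, z 56 to 60); at its end a skirt 4 thick hangs down to z = 34: upright (x -67 to -71) to z = 43, then flared back. The gap from back wall to skirt is 12 mm, 15 at the skirt's lower edge.
- key (a point): Lowest point of the key, at (-61, 0, 46) mm in the bin's frame: a rib 8 mm wide in y (lower corners rounded 2 mm) under the lip's middle, 10 deep (z 46 to 56), filling the gap from back wall to skirt. Off the notch it rides on the rail's edge and holds the bin 10 mm too high, the skirt still 12 mm down behind the edge.
- stand: Fixed grey stand, base 130 by 260 by 12 mm, with a louvred sheet and a rigid aluminium rail. Origin: on the bench, z up; +x: the side where bins hang (a hung bin's x points along it); y: along the rail. The rail is bolted on through long slots; where is not reported: its top edge is 150 to 164 mm above the bench, and all of it is shifted up to 20 mm either way along y.
- edge (a point): Point of the stand at (0, 0, 150) mm: where the middle of the notch would be with the rail unshifted and lowest. The edge is an upright flange 4 thick, x 0 to -4, y -110 to 175, face 54 high. Its one notch is 12 wide, 18 deep. Home, the lip's underside rests on the edge: bin origin 56 below the edge, 60 to 63 ahead of x = 0. Limit between bin and stand: 30 N while held, 60 N ever.
- trough (a point): Point of the stand at (-12, 0, 120) mm: in the trough behind the edge, with the rail unshifted and lowest. The trough is 16 wide (x -4 to -20), 30 deep, open upward, and closed at the back by a web that stands 5 mm higher than the edge. The lip's skirt goes down in it.
- hung_bin (a point): Point of the stand at (61, 138, 94) mm: underside centre of a like blue bin already hung, fixed, at the rail's +y end, with the rail unshifted and lowest (it shifts with the rail). Its near side is 107 mm from the notch's middle.
- tab (a joint): Orange spring tab in the notch, 9 mm wide. 0 = up (its top 6 mm below the rail's edge), grows as it is pushed down, in m: the key reaches it only inside the notch and a bin fully home holds it at about 0.004. It takes under 1 N, less than the bin's weight.
- carton_tray: Bystander: cardboard tray 150 by 110 by 35 mm holding six copper bottles with silver tops, 125 mm high in all, 1.6 kg. Origin: centre of its underside.
- bottle_a: Bystander: loose standing copper bottle with a silver flared top, 47 mm across, 120 mm high. Origin: centre of its underside.
- bottle_b: Bystander: as bottle_a.
Things that resemble listed ones, but are neither listed nor needed, are in the scene too. There is more than one size of the bin; the job needs the middle-sized.

How it is judged:
On the way, in this order (a step that is already met when the one before it is completed fails the run):
1. the bin is lifted so that its lip is higher than the rail (height (world z) of lip above 0.166 m), for 0.1 s.
2. the lip's skirt is down in the trough behind the rail's edge and the bin bears on the rail (x of lip in the frame of stand between -0.02 and -0.003 m and z of lip in the frame of stand below 0.156 m and contact force between bin and stand above 0.5 N), for 0.1 s.
At the end, for the whole second after the job is handed in: The bin hangs at rest on the rail, let go: lip skirt in the trough behind the edge, key in the notch with the orange tab held down by more than 3 mm, level and square to the stand within 0.17 rad (value of joint tab above 0.003 m and x of lip in the frame of stand between -0.02 and -0.003 m and z of lip in the frame of stand between 0.12 and 0.146 m and y of bin in the frame of stand between -0.026 and 0.026 m and contact force between bin and stand above 0.5 N and angle between bin's own z axis and vertical below 0.17 rad and angle between the x axis of bin and the x axis of stand, either way round below 0.17 rad and linear speed of bin below 0.02 m/s); the robot touches nothing.
It fails at once if bin and stand press on each other with more than 30 N while the fingers hold the bin, or 60 N at any time ((contact force between bin and stand above 30 N and contact force between the fingers and bin above 5 N) or contact force between bin and stand above 60 N).
It fails at once if the cardboard tray is shoved more than 20 mm (distance of carton_tray from where it was at the start of the episode above 0.02 m).
It fails at once if a copper bottle is shoved more than 20 mm or tipped (distance of any of bottle_a, bottle_b from where it was at the start of the episode above 0.02 m or angle between any of bottle_a, bottle_b's own z axis and vertical above 0.3 rad).
It also fails if it takes over 72 s, if anything falls off the work surface, if the arm or the gripper's body presses on something with over 40 N, if the wrist force passes 120 N, or if a joint passes its speed limit or range.

## Working session

There is one attempt and no reset: what is moved stays moved. The work goes in short steps, Python scripts to look and compute and a tool call to move; the robot and the scene stay as the last step left them, time stands still between calls to the robot, and variables do not carry over. Pictures are saved under pics/ and viewed, about 8 in all and at most 12, crops included, and the job is handed in when it is done.

Besides the shell and the picture viewer there is one more tool, called as a command line: name --pt "numbers of a row" for each row, then --argument value for the rest. step_arm: Moves the arm, as the interface text tells. Its arguments: {"type":"object","properties":{"steps":{"type":"array"},"claw":{"type":"number"}},"required":["steps"]}

```bash
mkdir -p pics; ls; cat > h.py <<'E'
import numpy as np, cv2
from plant import *
from scipy.spatial.transform import Rotation as R
def pose():
    s=state(); q=s["tool_rot"]; T=np.eye(4); T[:3,:3]=R.from_quat([q[1],q[2],q[3],q[0]]).as_matrix(); T[:3,3]=s["tool_pos"]; return T
def cloud(name):
    T=pose() if name=="wrist" else None
    im,d=grab_frame(name); c=camera_params(name); K=np.array(c["mtx"],float)
    E=T@np.array(c["T_tool_cam"]) if name=="wrist" else np.array(c["extrinsics"])
    v,u=np.mgrid[:480,:640].astype(np.float32)
    xd=(u-K[0,2])/K[0,0]; yd=(v-K[1,2])/K[1,1]; x,y=xd.copy(),yd.copy()
    for _ in range(8):
        f=1+c["k1"]*(x*x+y*y); x,y=xd/f,yd/f
    P=np.stack([x*d,y*d,d],-1)@E[:3,:3].T+E[:3,3]; P[d==0]=np.nan
    return im,d,P
def save(n,im): cv2.imwrite(f"pics/{n}.png",im[...,::-1])
E
python3 - <<'E'
from h import *
print(state())
for n in("scene","top"):
    im,d,P=cloud(n); np.savez(f"{n}.npz",im=im,P=P); 
    for l in("bin","stand","carton_tray","bottle_a","tab","hung_bin"):
        for b in boxes_of(n,l): print(n,l,np.round(b["box"]),round(b["p"],2))
    save(n+"0",im)
    print(np.round(camera_params(n)["extrinsics"],2).tolist())
E
```

```text
pics
{'time': 0.0, 'joint_pos': array([-1.26596369e+00,  5.33700724e-02,  1.61428807e+00,  6.13315520e-06,
        1.47602326e+00, -1.18955619e-01]), 'joint_vel': array([-0.0004368 ,  0.00041327, -0.00030658,  0.0005029 , -0.00129446,
        0.00078002]), 'joint_efforts': array([ 7.21324377e-04, -3.93685341e+01, -3.70173061e+01, -1.44843816e-04,
        6.96506948e-03, -1.05076012e-06]), 'tool_pos': array([ 0.25684808, -0.56909656,  0.23005839]), 'tool_rot': array([-1.04015053e-03,  9.77633840e-01,  2.10311637e-01, -9.38835918e-05]), 'contact_force': array([-0.22615516, -0.46125439,  0.03444427]), 'ft_torque': array([-0.01448036,  0.00286093,  0.06328184]), 'gripper_width': 1.0003930389315223}
scene bin [234. 199.  34.  17.] 0.84
scene bin [239. 130.  57.  54.] 0.8
scene bin [276. 170.  50.  36.] 0.69
scene stand [324. 179.  96. 136.] 0.8
scene carton_tray [418. 303.  98. 109.] 0.59
scene carton_tray [322. 186.  99. 131.] 0.56
scene bottle_a [220. 210.  21.  48.] 0.7
scene bottle_a [284. 298.  24.  50.] 0.64
scene hung_bin [323. 184. 102. 132.] 0.73
[[-0.86, 0.31, -0.4, 1.07], [0.51, 0.53, -0.68, 0.74], [0.0, -0.79, -0.61, 0.84], [0.0, 0.0, 0.0, 1.0]]
top bin [423. 192.  30.  39.] 0.88
top bin [417. 243.  34.  62.] 0.84
top bin [476. 242.  79.  45.] 0.63
top stand [220. 206. 134.  99.] 0.62
top carton_tray [115. 233.  61.  72.] 0.74
top carton_tray [218. 205. 136. 106.] 0.6
top bottle_a [233. 153.  21.  23.] 0.8
top bottle_a [374. 151.  20.  28.] 0.62
top hung_bin [219. 207. 138.  95.] 0.85
[[-0.02, -0.99, 0.1, 0.42], [-1.0, 0.02, -0.0, -0.06], [-0.0, -0.1, -0.99, 1.45], [0.0, 0.0, 0.0, 1.0]]
```

View pics/scene0.png

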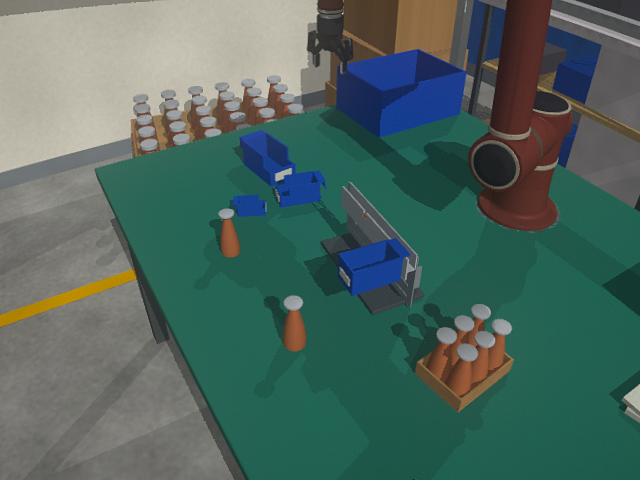

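View pics/top0.png

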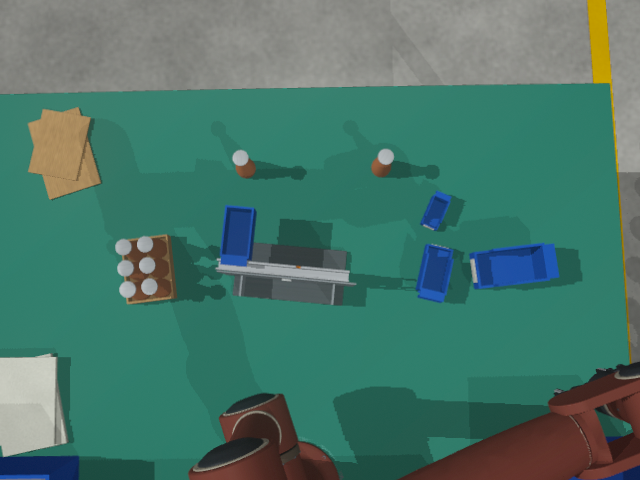

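```bash
python3 - <<'E'
import numpy as np,cv2
z=np.load("top.npz");im,P=z["im"],z["P"]
hsv=cv2.cvtColor(im,cv2.COLOR_RGB2HSV)
for n,(l,t,w,h) in dict(b1=(423,192,30,39),b2=(417,243,34,62),b3=(476,242,79,45),stand=(220,206,134,99),tray=(115,233,61,72),ba=(233,153,21,23),bb=(374,151,20,28)).items():
    Q=P[t:t+h,l:l+w].reshape(-1,3); H=hsv[t:t+h,l:l+w].reshape(-1,3)
    ok=Q[:,2]>0.012; Q=Q[ok];H=H[ok]
    print(n,len(Q),np.round(np.nanpercentile(Q,[1,50,99],axis=0),3).tolist())
    q=Q[(H[:,0]>95)&(H[:,0]<130)&(H[:,1]>100)]
    if len(q)>20:
        r=cv2.minAreaRect(q[:,:2].astype(np.float32)*1000); print("  blue",len(q),np.round(r[0]),np.round(r[1]),round(r[2],1),"zmax",round(np.nanpercentile(q[:,2],98),3))
E
```

```text
b1 298 [[0.592, -0.38, 0.012], [0.653, -0.357, 0.036], [0.677, -0.318, 0.047]]
  blue 282 [ 636. -349.] [42. 84.] 65.0 zmax 0.046
b2 762 [[0.422, -0.378, 0.012], [0.467, -0.33, 0.051], [0.553, -0.298, 0.066]]
  blue 754 [ 487. -338.] [ 64. 131.] 75.4 zmax 0.065
b3 1250 [[0.454, -0.601, 0.012], [0.509, -0.577, 0.078], [0.546, -0.433, 0.089]]
  blue 1238 [ 500. -519.] [ 86. 177.] 5.6 zmax 0.088
stand 5923 [[0.427, -0.129, 0.012], [0.504, 0.052, 0.102], [0.63, 0.14, 0.162]]
  blue 1836 [570. 108.] [ 64. 127.] 83.0 zmax 0.162
tray 3157 [[0.432, 0.273, 0.014], [0.506, 0.317, 0.076], [0.584, 0.384, 0.127]]
ba 386 [[0.727, 0.083, 0.021], [0.74, 0.099, 0.08], [0.761, 0.121, 0.123]]
bb 405 [[0.723, -0.243, 0.018], [0.737, -0.22, 0.081], [0.759, -0.203, 0.123]]
```

The scene picture shows the middle-sized loose bin at about (300,188), with its lip end on the right, which is toward the robot. The top picture shows it at (436,272), the rail with the orange tab at (298,267), and the hung bin at (238,235). I'll turn the tool to the bin's yaw of about -15° and go over it.

step_arm --pt "0 0 -20 7.8" --pt "0 0 -20 7.8" --pt "0 0 -20 7.8" --pt "0 0 -10 7.8" --pt "0 0 0 7.7" --pt "20 -40 0 0" --pt "20 -40 0 0" --pt "20 -40 0 0" --claw 100

```text
time: 1.5
tool_pos: [0.347, -0.4724, 0.3036]
tool_rot: [0.0, 0.989, -0.146, -0.0]
contact_force: [0.2, 0.1, 0.4]
gripper_width: 1.0
```

```bash
python3 - <<'E'
from h import *
T=pose();print(state()["time"],np.round(T,3).tolist()); print(np.round(camera_params("wrist")["T_tool_cam"],3).tolist())
from scipy.spatial.transform import Rotation
z=np.load("top.npz");im,P=z["im"],z["P"]
# tab: orange small on rail
hsv=cv2.cvtColor(im,cv2.COLOR_RGB2HSV)[258:276,285:315]; p=P[258:276,285:315]
m=(hsv[...,0]>3)&(hsv[...,0]<22)&(hsv[...,1]>130)
print("tab",m.sum(),np.round(np.median(p[m],0),3))
# rail high points
Q=P[200:310,215:360].reshape(-1,3); H=cv2.cvtColor(im,cv2.COLOR_RGB2HSV)[200:310,215:360].reshape(-1,3)
q=Q[(Q[:,2]>.148)&(H[:,1]<80)]; print(len(q),np.round(np.percentile(q,[1,50,99],axis=0),3).tolist())
r=cv2.fitLine(q[:,:2].astype(np.float32),cv2.DIST_HUBER,0,.01,.01).ravel();print(r,np.degrees(np.arctan2(r[1],r[0])))
E
```

```text
1.5 [[0.957, -0.29, -0.001, 0.347], [-0.29, -0.957, -0.0, -0.472], [-0.001, 0.001, -1.0, 0.304], [0.0, 0.0, 0.0, 1.0]]
[[0.001, -0.956, -0.292, 0.075], [1.0, 0.002, -0.001, -0.0], [0.001, -0.292, 0.956, -0.141], [0.0, 0.0, 0.0, 1.0]]
tab 6 [ 0.501 -0.022  0.147]
609 [[0.463, -0.136, 0.148], [0.489, -0.002, 0.154], [0.517, 0.148, 0.163]]
[0.1198536  0.9927916  0.4848497  0.01904681] 83.11634
```

step_arm --pt "15 -42 0 0" --pt "15 -42 0 0" --pt "15 -42 0 0" --pt "10 -37 0 0" --pt "0 0 0 0"

```text
time: 2.0
tool_pos: [0.4528, -0.3231, 0.3045]
tool_rot: [0.0, 0.99, -0.144, 0.001]
contact_force: [0.2, -0.8, 0.2]
gripper_width: 0.995
```

```bash
python3 - <<'E'
from h import *
T=pose();im,d,P=cloud("wrist"); save("w1",im); np.savez("w1.npz",im=im,P=P)
print(np.round(T,3).tolist())
b=boxes_of("wrist","bin"); print(b)
hsv=cv2.cvtColor(im,cv2.COLOR_RGB2HSV)
m=(hsv[...,0]>95)&(hsv[...,0]<130)&(hsv[...,1]>100)&(P[...,2]>.05)&(P[...,2]<.075)
n,L,S,_=cv2.connectedComponentsWithStats(cv2.dilate(m.astype(np.uint8),np.ones((9,9))))
for i in range(1,n):
    q=P[(L==i)&m]
    if len(q)>300: r=cv2.minAreaRect(q[:,:2].astype(np.float32)*1000);print(len(q),S[i],np.round(r[0],1),np.round(r[1],1),round(r[2],1),np.round(np.percentile(q[:,2],[5,50,95]),3))
E
```

```text
[[0.958, -0.285, 0.002, 0.453], [-0.285, -0.958, -0.001, -0.323], [0.003, 0.0, -1.0, 0.304], [0.0, 0.0, 0.0, 1.0]]
[{'box': [389.1, 0.0, 228.4, 167.5], 'p': 0.93}, {'box': [287.9, 93.5, 64.9, 131.4], 'p': 0.86}, {'box': [263.2, 2.7, 47.8, 59.2], 'p': 0.61}]
2161 [ 449   15  138  147 4591] [ 478.3 -540.2] [ 62.8 138. ] 39.7 [0.051 0.063 0.074]
1836 [ 283  116   72  110 3900] [ 478.4 -333.6] [ 62.  100.8] 75.7 [0.055 0.059 0.06 ]
```

View pics/w1.png

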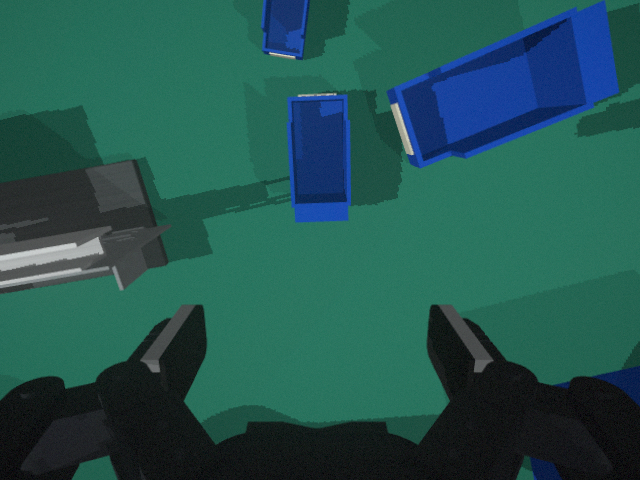

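The bin is at about column 320. Its lip is at the bottom (row 213, robot side) and its label at the top (row 95). Its origin is about (0.498, -0.339) with yaw -14.3°, and the measured sizes match. I'll line up and go down.

step_arm --pt "20 2 0 -2.3" --pt "20 2 0 0" --pt "0 0 50 0" --pt "0 0 50 0" --pt "0 0 50 0" --pt "0 0 0 0"

```text
time: 2.7
tool_pos: [0.4873, -0.352, 0.1542]
tool_rot: [0.005, 0.991, -0.131, 0.003]
contact_force: [-0.4, 0.4, -1.3]
gripper_width: 1.003
```

```bash
python3 - <<'E'
from h import *
T=pose();im,d,P=cloud("wrist"); save("w2",im)
print(np.round(T,4).tolist())
hsv=cv2.cvtColor(im,cv2.COLOR_RGB2HSV)
m=(hsv[...,0]>95)&(hsv[...,0]<130)&(hsv[...,1]>100)&(P[...,2]>.05)&(P[...,2]<.07)
n,L,S,_=cv2.connectedComponentsWithStats(cv2.dilate(m.astype(np.uint8),np.ones((9,9))))
for i in range(1,n):
    q=P[(L==i)&m]
    if len(q)>300: r=cv2.minAreaRect(q[:,:2].astype(np.float32)*1000);print(len(q),S[i],np.round(r[0],1),np.round(r[1],1),round(r[2],1))
E
```

```text
[[0.9659, -0.259, 0.0054, 0.4873], [-0.2589, -0.9658, -0.0106, -0.352], [0.0079, 0.0088, -0.9999, 0.1542], [0.0, 0.0, 0.0, 1.0]]
860 [ 461   46  179   84 2895] [ 545.3 -512.1] [  5.5 103.3] 8.6
4347 [ 238  181  107  154 7347] [ 478.6 -333.7] [ 62.3 101.5] 75.6
2032 [ 490  180  150   74 3759] [ 465.3 -515.2] [ 6.3 93.4] 9.1
```

step_arm --pt "-1 -8 0 -0.6" --pt "0 -7 0 0" --pt "0 0 0 0"

```text
time: 3.05
tool_pos: [0.4949, -0.3426, 0.1682]
tool_rot: [0.011, 0.992, -0.126, 0.012]
contact_force: [0.3, -0.1, -0.2]
gripper_width: 1.001
```

```bash
python3 - <<'E'
from h import *
print(np.round(pose(),4).tolist())
E
```

```text
[[0.9678, -0.2509, 0.0202, 0.4949], [-0.2504, -0.9679, -0.0242, -0.3426], [0.0256, 0.0183, -0.9995, 0.1682], [0.0, 0.0, 0.0, 1.0]]
```

step_arm --pt "0 0 0 0"

```text
time: 3.15
tool_pos: [0.496, -0.3432, 0.171]
tool_rot: [0.012, 0.992, -0.126, 0.013]
contact_force: [0.0, 0.3, 0.6]
gripper_width: 1.0
```

step_arm --pt "0 0 0 0" --pt "0 0 0 0"

```text
time: 3.35
tool_pos: [0.4973, -0.3439, 0.1742]
tool_rot: [0.013, 0.992, -0.126, 0.015]
contact_force: [0.3, 0.5, -0.4]
gripper_width: 1.0
```

step_arm --pt "0 0 10 0" --pt "0 0 0 0"

```text
time: 3.55
tool_pos: [0.4978, -0.3444, 0.1641]
tool_rot: [0.014, 0.992, -0.126, 0.016]
contact_force: [-0.8, 1.1, -0.3]
gripper_width: 1.003
```

```bash
python3 - <<'E'
from h import *
print(np.round(pose(),4).tolist(),state()["joint_vel"],state()["joint_pos"])
E
```

```text
[[0.9679, -0.2497, 0.0278, 0.4978], [-0.2489, -0.968, -0.0313, -0.3444], [0.0348, 0.0234, -0.9991, 0.1641], [0.0, 0.0, 0.0, 1.0]] [ 0.00124489 -0.01532823 -0.02618324 -0.00040549  0.00282955 -0.00160248] [-0.72581477  0.02990786  1.75115153 -0.00513723  1.31889986  1.09822699]
```

step_arm --pt "-4 -3 15 0" --pt "-4 -3 15 0" --pt "-3 -2 15 0" --pt "-3 -1 15 0" --pt "0 0 15 0" --pt "0 0 0 0" --pt "0 0 0 0"

```text
time: 4.25
tool_pos: [0.4851, -0.3315, 0.077]
tool_rot: [0.012, 0.992, -0.126, 0.012]
contact_force: [0.8, 0.5, 0.0]
gripper_width: 0.999
```

```bash
cat > g.py <<'E'
import sys
from h import *
T=pose();t=np.array([float(a) for a in sys.argv[1:4]]);d=t/1000-T[:3,3]
print("tilt",np.round(T[:3,2],4),"yaw",round(float(np.degrees(np.arctan2(T[1,0],T[0,0]))),2),"tool shift mm",np.round(T[:3,:3].T@d*1000,1),"z",T[2,3],"F",state()["contact_force"])
E
python3 g.py 490.5 -336.8 16
```

```text
tilt [ 0.0218 -0.0261 -0.9994] yaw -14.44 tool shift mm [ 4.9  2.6 61.3] z 0.07704530120368812 F [0.80263403 0.48525506 0.00773174]
```

step_arm --pt "2 1 10 0" --pt "2 1 10 0" --pt "1 1 10 0" --pt "0 0 10 0" --pt "0 0 10 0" --pt "0 0 8 0" --pt "0 0 0 0" --pt "0 0 0 0"

```text
time: 5.05
tool_pos: [0.4923, -0.339, 0.0155]
tool_rot: [0.012, 0.992, -0.126, 0.014]
contact_force: [-0.2, -0.3, 0.1]
gripper_width: 1.0
```

```bash
python3 g.py 490.5 -336.8 16
```

```text
tilt [ 0.024  -0.0279 -0.9993] yaw -14.45 tool shift mm [-2.2 -1.6 -0.6] z 0.015494009729268836 F [-0.23140391 -0.32797841  0.08078619]
```

step_arm --pt "-1 -1.5 0 0" --pt "0 0 0 0" --pt "0 0 0 0" --pt "0 0 0 0" --pt "0 0 0 0" --pt "0 0 0 0" --pt "0 0 0 0" --pt "0 0 0 0" --claw 0

```text
time: 5.85
tool_pos: [0.4917, -0.337, 0.0164]
tool_rot: [0.013, 0.992, -0.126, 0.014]
contact_force: [1.2, -0.2, -1.5]
gripper_width: 0.721
```

step_arm --pt "0 0 0 0" --pt "0 0 -3 0" --pt "0 0 -5 0" --pt "0 0 -8 0" --pt "0 0 -8 0" --pt "0 0 -4 0" --pt "0 0 0 0"

```text
time: 6.55
tool_pos: [0.4913, -0.3364, 0.0476]
tool_rot: [0.013, 0.992, -0.126, 0.014]
contact_force: [0.7, -0.9, -2.7]
gripper_width: 0.722
```

```bash
python3 g.py 490.5 -336.8 260
```

```text
tilt [ 0.0254 -0.0291 -0.9993] yaw -14.44 tool shift mm [   6.1    5.2 -212.3] z 0.047560080975195845 F [ 0.71590254 -0.88909825 -2.71225511]
```

step_arm --pt "0 0 -15 0" --pt "0 0 -25 0" --pt "0 0 -30 0" --pt "0 0 -30 0" --pt "0 0 -30 0" --pt "0 0 -30 0" --pt "0 0 -15 0" --pt "0 0 0 0"

```text
time: 7.35
tool_pos: [0.4856, -0.3302, 0.2338]
tool_rot: [0.013, 0.992, -0.126, 0.014]
contact_force: [0.7, -0.8, -1.9]
gripper_width: 0.716
```

step_arm --pt "0 0 0 -1.5" --pt "0 0 0 -2" --pt "0 0 0 -2" --pt "0 0 0 -1.5" --pt "0 0 0 0" --pt "0 0 0 0" --pt "0 0 0 0"

```text
time: 8.05
tool_pos: [0.4821, -0.3272, 0.2228]
tool_rot: [0.009, 0.998, -0.061, 0.007]
contact_force: [0.3, 0.7, -1.9]
gripper_width: 0.721
```

```bash
python3 g.py 400 -25 240
```

```text
tilt [ 0.0129 -0.018  -0.9998] yaw -6.93 tool shift mm [-117.7 -289.8  -23.7] z 0.22281480226537279 F [ 0.29838632  0.74773869 -1.94397312]
```

step_arm --pt "-5 -10 -4 0" --pt "-8 -20 -4 0" --pt "-10 -24 -4 0" --pt "-10 -24 -4 0" --pt "-10 -24 -4 0" --pt "-10 -24 -4 0" --pt "-10 -24 0 0" --pt "-10 -24 0 0"

```text
time: 8.85
tool_pos: [0.4273, -0.1373, 0.2457]
tool_rot: [0.008, 0.998, -0.063, 0.008]
contact_force: [0.2, 0.6, -2.1]
gripper_width: 0.718
```

step_arm --pt "-10 -24 0 0" --pt "-10 -24 0 0" --pt "-10 -24 0 0" --pt "-8 -20 0 0" --pt "-5 -10 0 0" --pt "0 0 0 0" --pt "0 0 0 0" --pt "0 0 0 0"

```text
time: 9.65
tool_pos: [0.3934, -0.0227, 0.2463]
tool_rot: [0.009, 0.998, -0.061, 0.012]
contact_force: [0.9, -0.8, -2.0]
gripper_width: 0.719
```

```bash
python3 g.py 400 -25 240; python3 - <<'E'
from h import *
im,d,P=cloud("wrist"); save("w3",im); np.savez("w3.npz",im=im,P=P)
hsv=cv2.cvtColor(im,cv2.COLOR_RGB2HSV)
m=(hsv[...,0]>3)&(hsv[...,0]<22)&(hsv[...,1]>130)&(P[...,2]>.1)&(P[...,2]<.18)
n,L,S,C=cv2.connectedComponentsWithStats(m.astype(np.uint8))
for i in range(1,n):
    if S[i,4]>5: print(S[i],np.round(np.nanmedian(P[L==i],0),4))
print(boxes_of("wrist","tab"))
E
```

```text
tilt [ 0.0228 -0.0185 -0.9996] yaw -6.95 tool shift mm [6.6 1.3 6.5] z 0.24630982026570414 F [ 0.94273389 -0.75870061 -1.99651108]
[284  65  15  10 138] [ 0.5025 -0.0221  0.1466]
[{'box': [286.9, 64.0, 11.5, 12.1], 'p': 0.41}]
```

View pics/w3.png

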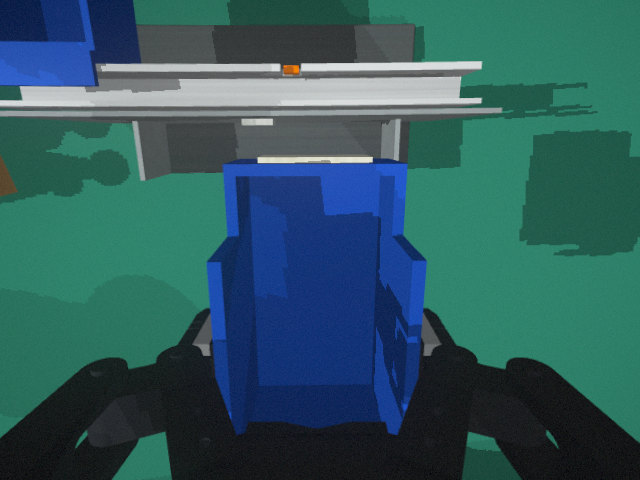

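The wrist view shows the rail flange at rows 64 to 70, with the orange tab in its notch at (291,70). The web is at row 102, and the held bin is below. I'll measure the edge and the bin's pose in the hand.

```bash
python3 - <<'E'
from h import *
z=np.load("w3.npz");im,P=z["im"],z["P"];T=pose()
# flange top: per column highest point rows 55-80
E=[]
for c in list(range(130,270,3))+list(range(310,460,3)):
    p=P[55:82,c]; p=p[np.isfinite(p[:,0])]; zm=np.percentile(p[:,2],95); q=p[p[:,2]>zm-.003]; E.append([*q[:,:2].mean(0),np.median(q[:,2]),q[:,0].max(),q[:,0].min(),len(q)])
E=np.array(E);print("edge z",np.round(np.percentile(E[:,2],[10,50,90]),4), np.median(E[:,5]))
vx,vy,x0,y0=cv2.fitLine(E[:,:2].astype(np.float32),cv2.DIST_HUBER,0,.001,.001).ravel()
yaw=np.degrees(np.arctan2(-vx,vy)) if vy>0 else np.degrees(np.arctan2(vx,-vy))
print("stand yaw",yaw,"line pt",x0,y0, "front-back spread",np.median(E[:,3]-E[:,4]))
tab=np.array([.5025,-.0221]); 
s=np.sign(vy);v=np.array([vx,vy])*s; t=(tab-[x0,y0])@v; print("edge at tab",np.array([x0,y0])+t*v)
# notch gap along the edge
for c in range(270,312,2):
    p=P[55:82,c]; print(c,round(float(np.nanpercentile(p[:,2],90)),4),end="; ")
print()
# web z
p=P[95:112,150:450].reshape(-1,3);print("web z",np.nanpercentile(p[:,2],[90,99]))
# bin in tool frame
hsv=cv2.cvtColor(im,cv2.COLOR_RGB2HSV)
Q=(P-T[:3,3])@T[:3,:3]
m=(hsv[...,0]>95)&(hsv[...,0]<130)&(hsv[...,1]>100)&(np.arange(480)[:,None]>150)
q=Q[m]*1000; print("bin pct x,y,z",np.round(np.nanpercentile(q,[.5,1,50,99,99.5],axis=0),1).tolist())
for (r,c) in [(262,217),(300,217),(262,418),(300,418),(168,240),(168,390),(168,315),(350,230),(420,238)]:
    print((r,c),np.round(Q[r,c]*1000,1),np.round(P[r,c],4))
E
```

```text
edge z [0.1521 0.1525 0.1529] 8.0
stand yaw -6.369538 line pt 0.50459474 -0.0032083562 front-back spread 0.0035944737607799815
edge at tab [ 0.50248605 -0.02209844]
270 0.1526; 272 0.1528; 274 0.1522; 276 0.1528; 278 0.1528; 280 0.1525; 282 0.1365; 284 0.1465; 286 0.1472; 288 0.1466; 290 0.1469; 292 0.1468; 294 0.1466; 296 0.1467; 298 0.1469; 300 0.1347; 302 0.1529; 304 0.1534; 306 0.1522; 308 0.1529; 310 0.1523; 
web z [0.15803909 0.15908384]
bin pct x,y,z [[-45.0, -53.2, -84.1], [-44.8, -31.9, -79.9], [11.5, -0.6, 8.5], [61.8, 30.7, 15.7], [62.1, 52.4, 16.0]]
(262, 217) [ 38.1 -28.1 -42.6] [0.4337 0.0012 0.2892]
(300, 217) [ 26.7 -28.8 -43. ] [0.4225 0.0033 0.2894]
(262, 418) [ 37.7  28.4 -41.1] [ 0.4265 -0.0548  0.2886]
(300, 418) [ 26.5  28.9 -42.3] [ 0.4153 -0.054   0.2896]
(168, 240) [ 60.8 -25.9 -13.9] [ 0.4567 -0.0043  0.2611]
(168, 390) [ 60.9  24.2 -13.3] [ 0.4506 -0.0541  0.2613]
(168, 315) [ 60.8  -0.9 -12.8] [ 0.4536 -0.0291  0.2604]
(350, 230) [  7.8 -27.1 -39.3] [0.4037 0.0038 0.2852]
(420, 238) [-23.2 -27.4 -34. ] [0.373  0.0078 0.2792]
```

```bash
python3 g.py 560 -40.5 225
```

```text
tilt [ 0.0224 -0.0183 -0.9996] yaw -6.98 tool shift mm [166.9  -3.1  25.2] z 0.24617598167949717 F [ 0.28333228  0.26054596 -2.18769405]
```

step_arm --pt "8 0 0 0" --pt "16 0 0 0" --pt "20 -1 0 0" --pt "22 -1 0 0" --pt "22 -1 0 0" --pt "22 0 0 0" --pt "20 0 0 0" --pt "15 0 2 0"

```text
time: 10.55
tool_pos: [0.5474, -0.0434, 0.2459]
tool_rot: [0.009, 0.998, -0.065, 0.012]
contact_force: [0.3, -0.5, -1.6]
gripper_width: 0.718
```

step_arm --pt "12 0 3 -0.3" --pt "6 0 3 0" --pt "3 0 3 0" --pt "0 0 0 0" --pt "0 0 0 0" --pt "0 0 0 0" --pt "0 0 0 0"

```text
time: 11.25
tool_pos: [0.5713, -0.0486, 0.2339]
tool_rot: [0.009, 0.998, -0.064, 0.01]
contact_force: [-0.1, 0.2, -2.9]
gripper_width: 0.72
```

```bash
python3 g.py 559 -40.5 190; python3 - <<'E'
from h import *
im,d,P=cloud("wrist"); save("w4",im)
T=pose(); Q=(P-T[:3,3])@T[:3,:3]
for (r,c) in [(262,217),(300,217),(262,418),(300,418),(168,240),(168,390)]:
    print((r,c),np.round(Q[r,c]*1000,1),np.round(P[r,c],4))
im,d,P=cloud("scene"); save("s4",cv2.resize(im[150:330,250:450],(800,720))[:600])
E
```

```text
tilt [ 0.0181 -0.0187 -0.9997] yaw -7.29 tool shift mm [-14.1  -7.1  43.5] z 0.23393295028077105 F [-0.0644725   0.24043881 -2.91936841]
(262, 217) [ 38. -28. -42.] [ 0.6118 -0.0248  0.2763]
(300, 217) [ 26.6 -28.7 -42.6] [ 0.6006 -0.0226  0.2767]
(262, 418) [ 37.8  28.5 -41. ] [ 0.6044 -0.0808  0.2763]
(300, 418) [ 26.1  29.3 -41.3] [ 0.5927 -0.0802  0.2763]
(168, 240) [ 60.8 -25.9 -12.9] [ 0.6347 -0.0303  0.2478]
(168, 390) [ 60.8  24.5 -12.6] [ 0.6283 -0.0803  0.2483]
```

View pics/s4.png

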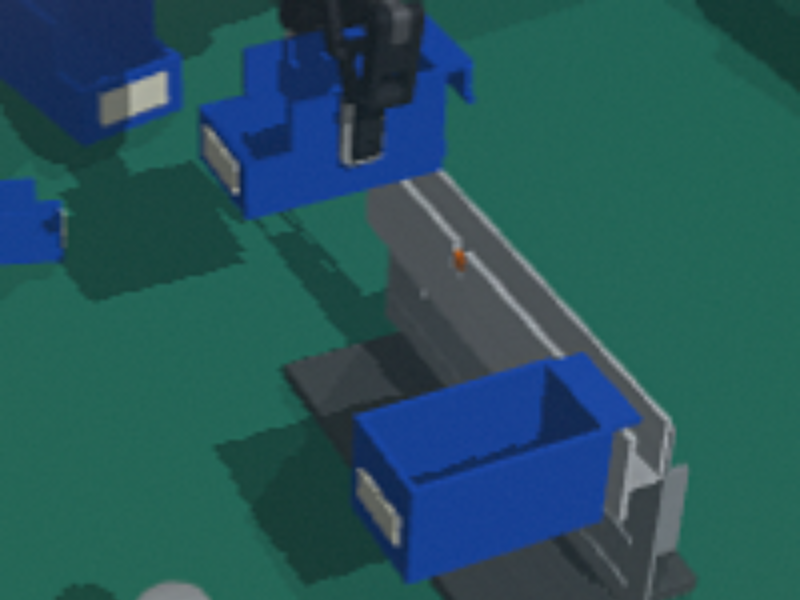

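step_arm --pt "-3 -2 6 -0.3" --pt "-4 -2 10 -0.3" --pt "-4 -2 10 0" --pt "-3 -1 10 0" --pt "0 0 6 0" --pt "0 0 0 0" --pt "0 0 0 0" --pt "0 0 0 0"

```text
time: 12.15
tool_pos: [0.5567, -0.0395, 0.1866]
tool_rot: [0.009, 0.998, -0.058, 0.009]
contact_force: [0.7, 0.1, -1.4]
gripper_width: 0.719
```

```bash
python3 g.py 559 -40.5 157
```

```text
tilt [ 0.0164 -0.0184 -0.9997] yaw -6.61 tool shift mm [ 1.8  0.2 29.7] z 0.18662610794651444 F [ 0.67967264  0.12057365 -1.36136143]
```

step_arm --pt "1 0 7 0" --pt "1 0 7 0" --pt "0 0 7 0" --pt "0 0 5 0" --pt "0 0 0 0" --pt "0 0 0 0" --pt "0 0 0 0"

```text
time: 12.85
tool_pos: [0.5601, -0.0406, 0.159]
tool_rot: [0.009, 0.998, -0.058, 0.009]
contact_force: [0.6, 0.4, -2.1]
gripper_width: 0.719
```

```bash
python3 g.py 559 -40.5 137; python3 - <<'E'
from h import *
im,d,P=cloud("scene"); save("s5",cv2.resize(im[150:270,280:440],(800,600),interpolation=cv2.INTER_CUBIC))
E
```

```text
tilt [ 0.0176 -0.0187 -0.9997] yaw -6.62 tool shift mm [-1.6 -0.3 22. ] z 0.1590362269389516 F [ 0.57495628  0.4351931  -2.10029258]
```

View pics/s5.png

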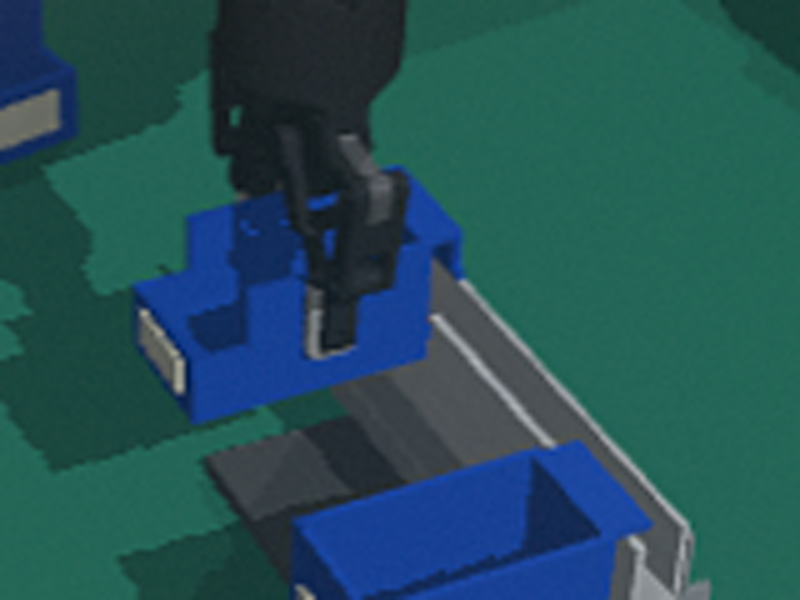

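The skirt at (455,262) is above the trough line, between the edge and the web. I'll lower gently.

step_arm --pt "-1 0 4 0" --pt "-1 0 4 0" --pt "0 0 4 0" --pt "0 0 4 0" --pt "0 0 3 0" --pt "0 0 0 0" --pt "0 0 0 0"

```text
time: 13.6
tool_pos: [0.5586, -0.0408, 0.1388]
tool_rot: [0.009, 0.998, -0.058, 0.01]
contact_force: [0.2, 0.3, -2.4]
gripper_width: 0.721
```

```bash
python3 g.py 559 -40.5 126
```

```text
tilt [ 0.0186 -0.0188 -0.9997] yaw -6.62 tool shift mm [ 0.1 -0.5 12.8] z 0.13881293368228775 F [ 0.15792215  0.32649748 -2.35417715]
```

step_arm --pt "0 0 2 0" --pt "0 0 2 0" --pt "0 0 2 0" --pt "0 0 0 0"

```text
time: 14.0
tool_pos: [0.559, -0.0409, 0.1327]
tool_rot: [0.009, 0.998, -0.058, 0.01]
contact_force: [-0.9, 0.6, -3.1]
gripper_width: 0.723
```

step_arm --pt "0 0 2 0" --pt "0 0 2 0" --pt "0 0 0 0"

```text
time: 14.3
tool_pos: [0.5594, -0.0411, 0.1293]
tool_rot: [0.009, 0.998, -0.058, 0.011]
contact_force: [-0.6, 0.6, -0.5]
gripper_width: 0.723
```

step_arm --pt "-1 0 0 0" --pt "-0.5 0 1 0" --pt "0 0 0 0"

```text
time: 14.6
tool_pos: [0.5579, -0.041, 0.1281]
tool_rot: [0.009, 0.998, -0.058, 0.011]
contact_force: [-0.7, 0.3, -2.4]
gripper_width: 0.718
```

step_arm --pt "0 0 1.5 0" --pt "0 0 0 0"

```text
time: 14.8
tool_pos: [0.5577, -0.0409, 0.126]
tool_rot: [0.009, 0.998, -0.058, 0.011]
contact_force: [-0.4, 0.1, -2.1]
gripper_width: 0.719
```

step_arm --pt "0 0 1 0" --pt "0 0 0 0"

```text
time: 15.0
tool_pos: [0.5576, -0.0409, 0.1247]
tool_rot: [0.009, 0.998, -0.058, 0.01]
contact_force: [0.1, 0.2, -1.3]
gripper_width: 0.716
```

step_arm --pt "0 0 1 0" --pt "0 0 0 0"

```text
time: 15.2
tool_pos: [0.5576, -0.041, 0.1236]
tool_rot: [0.009, 0.998, -0.058, 0.01]
contact_force: [-0.4, -0.2, -1.7]
gripper_width: 0.721
```

step_arm --pt "0 0 1 0" --pt "0 0 0 0"

```text
time: 15.4
tool_pos: [0.558, -0.0411, 0.1235]
tool_rot: [0.009, 0.998, -0.058, 0.011]
contact_force: [0.9, -0.4, -1.6]
gripper_width: 0.721
```

step_arm --pt "0 0 1.5 0" --pt "0 0 1.5 0"

```text
time: 15.6
tool_pos: [0.5584, -0.0412, 0.1228]
tool_rot: [0.009, 0.998, -0.058, 0.011]
contact_force: [-4.8, 0.8, 8.6]
gripper_width: 0.72
```

step_arm --pt "0 0 1.5 0" --pt "0 0 1.5 0"

```text
time: 15.8
tool_pos: [0.5584, -0.0412, 0.1228]
tool_rot: [0.009, 0.998, -0.058, 0.01]
contact_force: [-4.1, 1.5, 7.2]
gripper_width: 0.724
```

The bin bears on the edge at the expected height, with the key riding on it. Now I'll slide toward the notch with light pressure.

step_arm --pt "-0.7 -1 0 0" --pt "0 -2 0.7 0" --pt "0 -2 0.7 0" --pt "0 -2 0.7 0"

```text
time: 16.2
tool_pos: [0.5595, -0.0362, 0.1229]
tool_rot: [0.012, 0.998, -0.057, 0.011]
contact_force: [-4.0, -4.9, 5.8]
gripper_width: 0.716
```

step_arm --pt "0 -1.5 0.7 0" --pt "0 -1.5 0.7 0"

```text
time: 16.4
tool_pos: [0.5597, -0.035, 0.1228]
tool_rot: [0.014, 0.998, -0.056, 0.01]
contact_force: [-3.4, -4.8, 6.0]
gripper_width: 0.718
```

step_arm --pt "0 -1 0.7 0" --pt "0 -1 0.7 0"

```text
time: 16.6
tool_pos: [0.5597, -0.0347, 0.1226]
tool_rot: [0.017, 0.998, -0.056, 0.009]
contact_force: [-3.1, -5.9, 6.2]
gripper_width: 0.719
```

step_arm --pt "-1 0 -1 0" --pt "0 0 0 0" --pt "0 0 0 0"

```text
time: 16.9
tool_pos: [0.5588, -0.0339, 0.1229]
tool_rot: [0.016, 0.998, -0.056, 0.01]
contact_force: [-0.0, -2.1, 1.9]
gripper_width: 0.718
```

```bash
python3 g.py 558.7 -28.6 123; python3 - <<'E'
from h import *
im,d,P=cloud("wrist"); save("w6",im)
T=pose(); Q=(P-T[:3,3])@T[:3,:3]
for (r,c) in [(262,217),(300,217),(262,418),(300,418),(168,240),(168,390)]:
    print((r,c),np.round(Q[r,c]*1000,1),np.round(P[r,c],4))
E
```

```text
tilt [ 0.0178 -0.0331 -0.9993] yaw -6.4 tool shift mm [-0.7 -5.2 -0.3] z 0.12288724951319865 F [-0.01352043 -2.1357375   1.87334813]
(262, 217) [ 37.7 -28.4 -41. ] [ 0.5987 -0.0086  0.1638]
(300, 217) [ 26.6 -28.8 -42.6] [ 0.5877 -0.0068  0.1651]
(262, 418) [ 37.4  28.7 -40.2] [ 0.5921 -0.0652  0.1648]
(300, 418) [ 26.7  28.9 -42.5] [ 0.5813 -0.0642  0.1669]
(168, 240) [ 60.8 -26.  -13.2] [ 0.6219 -0.0145  0.1366]
(168, 390) [ 60.8  24.5 -12.2] [ 0.6162 -0.0646  0.1371]
```

step_arm --pt "-0.3 -2 -0.5 0" --pt "0 -2 0 0"

```text
time: 17.15
tool_pos: [0.5584, -0.029, 0.122]
tool_rot: [0.015, 0.998, -0.056, 0.009]
contact_force: [-0.4, -0.9, -1.8]
gripper_width: 0.719
```

step_arm --pt "0 -1.5 0.3 0" --pt "0 -1.5 0.3 0"

```text
time: 17.35
tool_pos: [0.5583, -0.0264, 0.1206]
tool_rot: [0.016, 0.998, -0.056, 0.009]
contact_force: [-1.4, -7.5, 1.8]
gripper_width: 0.718
```

```bash
python3 g.py 558.7 -28.6 123
```

```text
tilt [ 0.0155 -0.0337 -0.9993] yaw -6.36 tool shift mm [ 0.7  2.2 -2.3] z 0.12062730458438978 F [-1.35516306 -7.50201213  1.81453834]
```

The tool dropped 2 mm and felt a side force of 7.5 N, so the key has entered the notch and met its far wall. I'll ease back and lower.

step_arm --pt "0 1.5 0 0" --pt "0 0 1 0" --pt "0 0 1 0" --pt "0 0 0 0"

```text
time: 17.75
tool_pos: [0.5578, -0.0272, 0.1176]
tool_rot: [0.016, 0.998, -0.056, 0.008]
contact_force: [-0.1, -1.4, -1.3]
gripper_width: 0.723
```

step_arm --pt "0 0 1.5 0" --pt "0 0 1.5 0" --pt "0 0 0 0"

```text
time: 18.05
tool_pos: [0.5579, -0.0273, 0.1143]
tool_rot: [0.015, 0.998, -0.056, 0.008]
contact_force: [0.1, -1.1, -1.0]
gripper_width: 0.723
```

step_arm --pt "0 0 1 0" --pt "0 0 0 0"

```text
time: 18.25
tool_pos: [0.558, -0.0273, 0.1135]
tool_rot: [0.015, 0.998, -0.056, 0.008]
contact_force: [-0.5, -0.8, -1.5]
gripper_width: 0.719
```

step_arm --pt "0 0 1 0" --pt "0 0 0 0"

```text
time: 18.45
tool_pos: [0.5581, -0.0273, 0.1134]
tool_rot: [0.015, 0.998, -0.056, 0.008]
contact_force: [-0.9, -0.8, -1.9]
gripper_width: 0.718
```

step_arm --pt "0 0 1 0" --pt "0 0 0 0"

```text
time: 18.65
tool_pos: [0.5583, -0.0273, 0.1134]
tool_rot: [0.015, 0.998, -0.056, 0.008]
contact_force: [-1.1, 0.1, 0.3]
gripper_width: 0.717
```

It has stopped at the home height (.1134, about .113 expected). I'll let go.

step_arm --pt "0 0 0 0" --pt "0 0 0 0" --pt "0 0 0 0" --pt "0 0 0 0" --pt "0 0 0 0" --pt "0 0 0 0" --claw 100

```text
time: 19.25
tool_pos: [0.5591, -0.0271, 0.1128]
tool_rot: [0.015, 0.998, -0.056, 0.01]
contact_force: [-1.5, 0.2, 0.3]
gripper_width: 1.002
```

step_arm --pt "0 0 -5 0" --pt "0 0 -10 0" --pt "0 0 -15 0" --pt "0 0 -15 0" --pt "0 0 -20 0" --pt "0 0 -20 0" --pt "0 0 -20 0" --pt "0 0 -10 0"

```text
time: 20.05
tool_pos: [0.5574, -0.0232, 0.2393]
tool_rot: [0.015, 0.998, -0.056, 0.012]
contact_force: [0.4, -0.1, 0.5]
gripper_width: 1.001
```

step_arm --pt "-10 0 -10 0" --pt "-20 0 -10 0" --pt "-20 0 0 0" --pt "-20 0 0 0" --pt "-20 0 0 0" --pt "-10 0 0 0" --pt "0 0 0 0" --pt "0 0 0 0"

```text
time: 20.85
tool_pos: [0.4561, -0.0112, 0.267]
tool_rot: [0.016, 0.998, -0.056, 0.019]
contact_force: [0.1, -0.1, 0.7]
gripper_width: 1.004
```

```bash
python3 - <<'E'
from h import *
T=pose();im,d,P=cloud("wrist"); np.savez("w7.npz",im=im,P=P); print(np.round(T[:3,3],3))
im2,d,_=cloud("scene"); a=cv2.resize(im2[150:330,250:450],(660,594),interpolation=cv2.INTER_CUBIC); save("w7",im); save("s7",a)
hsv=cv2.cvtColor(im,cv2.COLOR_RGB2HSV); m=(hsv[...,0]>95)&(hsv[...,0]<130)&(hsv[...,1]>100)&(P[...,2]>.145)&(P[...,2]<.175)
n,L,S,_=cv2.connectedComponentsWithStats(cv2.dilate(m.astype(np.uint8),np.ones((5,5))))
for i in range(1,n):
    q=P[(L==i)&m]
    if len(q)>300:
        r=cv2.minAreaRect(q[:,:2].astype(np.float32)*1000); A=np.c_[q[:,:2],np.ones(len(q))]; c=np.linalg.lstsq(A,q[:,2],rcond=None)[0]
        print(len(q),S[i],np.round(r[0],1),np.round(r[1],1),round(r[2],1),"z",np.round(np.percentile(q[:,2],[5,50,95]),4),"slopes",np.round(c[:2],3))
E
```

```text
[ 0.456 -0.011  0.267]
8333 [   25     0   140   192 10420] [564.4 111.2] [ 66.2 113.4] 83.5 z [0.1466 0.1563 0.1578] slopes [-0.038 -0.002]
4709 [ 265   13  105  172 6392] [547.3 -25. ] [ 62.1 100.9] 83.7 z [0.1502 0.1555 0.1574] slopes [-0.067  0.012]
```

View pics/w7.png

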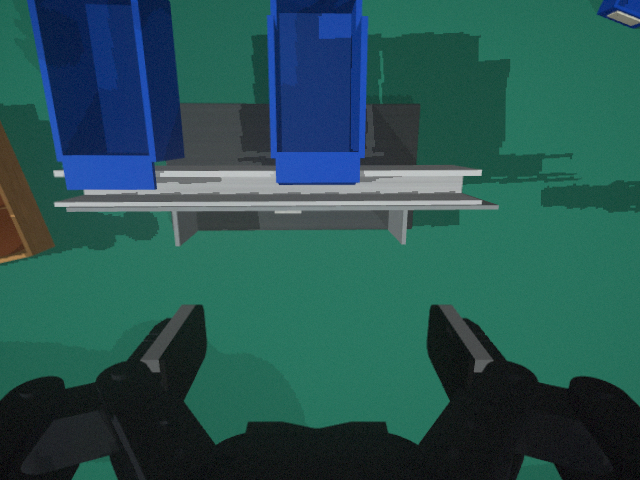

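View pics/s7.png

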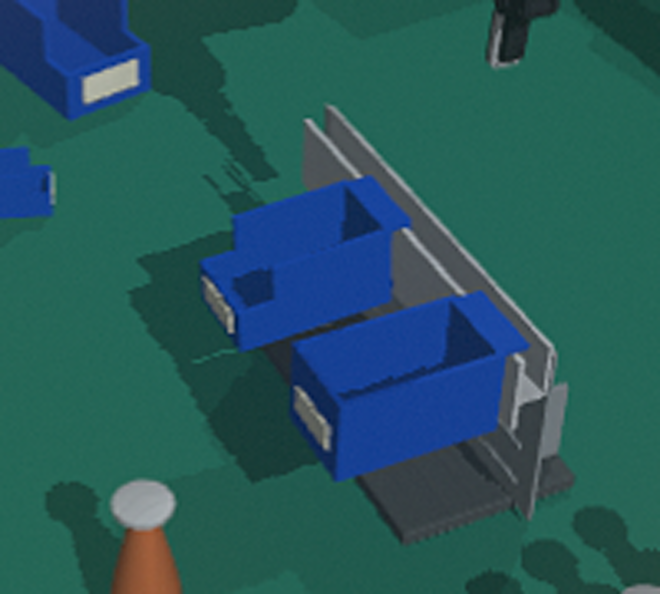

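Both bins' lips sit over the edge, ours at (318,168) in the wrist view. Its rim height is 0.1555 m against 0.1563 m on the hung bin, and its yaw is the same, so it is home and clear of the gripper. I'll hand in.

```bash
python3 -c "
from plant import *
print(job_done(),state()['time'])"
```

```text
the job is handed in; nothing more can be done
the job is handed in; nothing more can be done
```

The middle-sized bin is hanging on the rail with its key in the notch, and I handed the job in at about 21 s. I gripped it across its side walls, carried it over the rail and hooked the skirt into the trough about 12 mm to the -y side of the notch. Then I slid it along the edge until the key dropped in, and lowered it until it rested at the expected home height before letting go.

**Last checks that agreed:**
- **Height:** the rim is at a median 0.1555 m, against 0.1563 m for the bin already hung and about 0.1565 m expected.
- **Square to the stand:** its yaw is -6.3°, against -6.4 to -6.9° measured for the rail.
- **Clear:** the gripper is empty and well away.
- **Forces:** the largest net force I read at the wrist was about 10 N, during the landing. These were read only at the end of each move. I never went near the bottles or their tray.

**Less certain:**
- **Tab:** the lip hides it, so I inferred that it is pressed down from the bin's height.
- **Level:** a rough plane fit gave a slope of -0.067, against -0.038 for the hung bin. I put most of that down to inner walls in the fit. The bin may droop slightly, but well within the 0.17 rad limit.
- **Slide:** the key stuck once under light pressure and rolled the tool by about 0.02 rad. I unloaded it before going on.

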